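# Draw the shrunken bamboo strip from under the weights and seat it in the form

### The job

Two bamboo strips lie side by side under a pressing board and weights; one has dried and shrunk so that it no longer carries the stack: find out by a gentle tug at the jutting ends which one comes freely, and draw only that one out, level, from under the stack, leaving board, weights and the other strip standing where they are. Lay it in the groove of the scraping form and slide it slowly along until its end is home against the stop screw, which is set differently each time and must be felt for: give a light but definite push, do not force it, and let go. Leave the bowl, the tuning fork and the bottle alone.

Things in the scene. Friction and masses are not known exactly. Their poses are not given: they have to be found in the camera images.
- press: Pressing bed: fixed pine block 150 mm wide (x), 110 mm long (y), 24 mm high, origin at the centre of its underside. Two grooves, 24 mm wide and 8 mm deep (floor 16 mm up), run right through it along y, their middle lines at x = -26 and +26 mm. A strip lies in each and is drawn out towards the bed's -y.
- strip_1_mid (a point): Point on the middle of a loose flat bamboo strip, 4 mm above its underside; the strip is 220 mm long (y), 20 wide (x), 7 to 9 thick, 30 g. It lies in one of the bed's grooves (which one varies); its -y end juts 103 to 117 mm over the bed's edge in free air, underside 16 mm above the counter. Its y axis points back under the stack.
- strip_2_mid (a point): The same point on the other bamboo strip, alike but for about 1.4 mm of thickness. The thicker strip carries most of the stack: pulled, it resists with about 4 to 9 N and takes the stack along. The thinner one lies about 1 mm clear of the board and slides with well under 1 N as long as it is not pressed down or lifted. Which is the thinner is not told and must be felt.
- caul: Pressing board: loose dark wooden block 130 x 84 x 18 mm, 0.15 kg, origin at the centre of its underside. It lies on the thicker strip and on the bed's far ridge, almost level, and is held by nothing but its weight and friction.
- iron_big: Flat round iron weight, 68 mm across, 20 mm high, about 0.5 kg, loose on the board; origin at the centre of its underside.
- iron_small: Flat round iron weight, 50 mm across, 15 mm high, about 0.2 kg, loose on the big one; origin at the centre of its underside.
- brass: Brass knob weight, 30 mm across, 48 mm high, about 0.2 kg, loose on the small iron weight; origin at the centre of its underside. The top of the whole stack is 126 mm above the counter.
- form: Scraping form: fixed hardwood bar 190 mm long (y), 60 mm wide (x), 24 mm high, origin at the centre of its underside. A groove 24 mm wide, 8 mm deep, bevelled 3 mm at its upper edges, runs along y (floor 16 mm up), open at the -y end; an end block (y from 71 to 95 mm, top 46 mm up) closes the +y end. With the strip home, 58 to 84 mm of it overhang the -y end.
- block_face (a point): Point on the end block's inner face, on the groove's middle line, 20.5 mm above the counter (axes as the form's). Here a rigid, locked brass stop screw comes out towards -y; its button, 10 mm across, stands 4 to 30 mm out of the block: how far differs each time, is not given and must be felt; meet it at 10 mm/s or so.
- bowl: Copper bowl, 110 mm across and 45 mm high, origin under its centre. Leave alone.
- fork: Steel tuning fork lying flat, about 165 mm long along its y axis, 27 mm wide, 9 mm high. Leave alone.
- bottle: Green glass bottle, 64 mm across, with a tin funnel in its neck, 230 mm high in all, origin under its centre. Leave alone.
Things that resemble listed ones, but are neither listed nor needed, are in the scene too. What is shaped like the part that bears strip_1_mid but black is not meant. What is shaped like the part that bears strip_2_mid but pink is not meant.

How it is judged:
On the way, in this order (a step that is already met when the one before it is completed fails the run):
1. one strip has been drawn clear of the pressing bed, the stack and the other strip still in place (((y of strip_1_mid in the frame of press below -0.165 m and distance of each of strip_2_mid, caul, iron_big, iron_small, brass from where it was at the start of the episode below 0.015 m and angle between each of caul, iron_big, iron_small, brass's own z axis and vertical below 0.05 rad) or (y of strip_2_mid in the frame of press below -0.165 m and distance of each of strip_1_mid, caul, iron_big, iron_small, brass from where it was at the start of the episode below 0.015 m and angle between each of caul, iron_big, iron_small, brass's own z axis and vertical below 0.05 rad))), for 0.2 s.
2. that strip lies in the groove of the form and is pushed against the stop screw with 1 to 24 N for 0.2 s (((x of strip_1_mid in the frame of form between -0.004 and 0.004 m and z of strip_1_mid in the frame of form between 0.017 and 0.0235 m and angle between the y axis of strip_1_mid and the y axis of form, either way round below 0.04 rad and (y of stop_screw_c0 in the frame of strip_1_mid between 0.11 and 0.1145 m or y of stop_screw_c0 in the frame of strip_1_mid between -0.1145 and -0.11 m) and contact force between strip_1 and stop_screw_c0 between 1 and 24 N) or (x of strip_2_mid in the frame of form between -0.004 and 0.004 m and z of strip_2_mid in the frame of form between 0.017 and 0.0235 m and angle between the y axis of strip_2_mid and the y axis of form, either way round below 0.04 rad and (y of stop_screw_c0 in the frame of strip_2_mid between 0.11 and 0.1145 m or y of stop_screw_c0 in the frame of strip_2_mid between -0.1145 and -0.11 m) and contact force between strip_2 and stop_screw_c0 between 1 and 24 N))), for 0.2 s.
At the end, for the whole second after the job is handed in: One strip flat in the form's groove (4 mm, 0.04 rad), an end within 2.5 mm of the stop screw's button; the other strip, the board and the weights each within 15 mm of where they began, the stack upright within 0.05 rad; all at rest (((x of strip_1_mid in the frame of form between -0.004 and 0.004 m and z of strip_1_mid in the frame of form between 0.017 and 0.0235 m and angle between the y axis of strip_1_mid and the y axis of form, either way round below 0.04 rad and (y of stop_screw_c0 in the frame of strip_1_mid between 0.11 and 0.1145 m or y of stop_screw_c0 in the frame of strip_1_mid between -0.1145 and -0.11 m) and distance of strip_2_mid from where it was at the start of the episode below 0.015 m and linear speed of strip_1 below 0.02 m/s) or (x of strip_2_mid in the frame of form between -0.004 and 0.004 m and z of strip_2_mid in the frame of form between 0.017 and 0.0235 m and angle between the y axis of strip_2_mid and the y axis of form, either way round below 0.04 rad and (y of stop_screw_c0 in the frame of strip_2_mid between 0.11 and 0.1145 m or y of stop_screw_c0 in the frame of strip_2_mid between -0.1145 and -0.11 m) and distance of strip_1_mid from where it was at the start of the episode below 0.015 m and linear speed of strip_2 below 0.02 m/s)) and angle between each of caul, iron_big, iron_small, brass's own z axis and vertical below 0.05 rad and distance of each of caul, iron_big, iron_small, brass from where it was at the start of the episode below 0.015 m and linear speed of each of caul, iron_big, iron_small, brass below 0.02 m/s); the robot touches nothing.
It fails at once if the stack is lifted or tipped: board over 0.08 rad, a weight over 0.2 rad (angle between caul's own z axis and vertical above 0.08 rad or angle between any of iron_big, iron_small, brass's own z axis and vertical above 0.2 rad).
It fails at once if the board or a weight is dragged more than 15 mm from its place (distance of any of caul, iron_big, iron_small, brass from where it was at the start of the episode above 0.015 m).
It fails at once if a strip is forced against the stop screw with more than 24 N (contact force between any of strip_1, strip_2 and stop_screw_c0 above 24 N).
It fails at once if the bowl, the tuning fork or the bottle is moved more than 15 mm or tipped (distance of any of bowl, fork, bottle from where it was at the start of the episode above 0.015 m or angle between bottle's own z axis and vertical above 0.15 rad).
It also fails if it takes over 70 s, if anything falls off the work surface, if the arm or the gripper's body presses on something with over 40 N, if the wrist force passes 120 N, or if a joint passes its speed limit or range.

### The arm

A 6-joint arm with a two-finger parallel gripper is mounted at the origin on the work surface. World frame = base frame: x ahead of the robot, y to its left, z up, the work surface at z = 0. Lengths are in m, angles in rad, forces in N, time in s.
With the tool pointing down it reaches from about 0.425 to 0.925 m from the base axis. Payload 12.5 kg.
Tool frame: the origin (TCP) lies at the very end of the fingers, on their centre line; the grasp point (between the pads) lies 19 mm behind it; z points along the fingers, y is the direction in which the jaws open and shut (so a half turn about z gives the same grasp; the last joint's range is limited). The gripper opens to 85 mm and grips with 20 to 120 N. Pads are 22 mm wide; open, the fingers measure 114 mm over their backs; the gripper's body (76 mm by 85 mm) begins 54 mm behind the grasp point. The pads swing forward as they close: fully open they stand 13 mm farther back than shut.
Start: joints at [-1.366, 0.491, 1.559, -0, 1.092, -0.106], TCP at [0.191, -0.595, 0.231] pointing down, gripper open.
Joint ranges: [-3.1, 3.1], [-0.84, 2.19], [0.05, 2.79], [-1.13, 4.28], [0.06, 2.93], [-2.69, 2.69]. Speed limits (rad/s): [2.22, 2.22, 2.79, 3.14, 3.14, 3.14].

### API

Orientations are given as a unit quaternion [x, y, z, w].
In Python, from plant import arm, imaging gives the robot as it stands. The module is installed in compiled form; this text tells all that it offers.
- The arm moves only by the tool send_rows, never from a script. Its argument "rows" is a list of rows, each a list of 3 entries, a list of its own where there are three numbers: the turn, a rotation vector about the tool's x, y, z in rad, then the shift along the tool's x, y, z in m, then the finger opening in m, from 0 to 0.0854. A call has 1 to 5 rows; each row is the pose to reach, as a shift and turn from the pose commanded when the call began, along the tool's axes at that moment; what a row does not reach only later rows make up. A row lasts 1/8 s, in which the tool goes at most 62.5 mm and 10.7 degrees, less where a joint would pass 70% of its speed; a pose out of reach is approached as far as the arm can. A call with a gripper value outside its range is refused whole. The fingers move at their own pace and stop on an object; the grip force is fixed at half the most. Time passes only in rows, so rows that repeat a pose let the fingers close. It gives the time, the measured TCP pose, the force and the opening at its end, in the units of the state.
- arm.sense(): the state, without advancing time (a new reading comes with each control period).
- imaging.get_image(name): name is "side" or "top"; returns the picture (400x640x3 uint8, blue, green, red); there is no depth.
- imaging.calibration(name): a dict with "vertical_fov" (degrees; the focal length in pixels is half the picture's height over the tangent of half this angle, whatever the lens; pixels are square), "cx", "cy" (the principal point, pixels), "R" (3x3) and "t" (3): a world point X has camera coordinates R X + t. Camera axes: x right, y down, z forward; pixel columns grow to the right and rows downward; lengths in m; the calibration is good to about 2 mm. A picture is of the moment at which its call begins. calibration takes no time and is no camera call.
- arm.hand_in(): hands the job in, once; it reports no verdict.
The state is a dict: "time_s": time; "joint_positions": joint angles; "qd": joint speeds; "effort": joint torques, N m; "position": TCP position; "tool_rot": TCP orientation; "force": force on the tool from outside, world axes, zero at the start; "torque": the same for the moment, N m; "grip_width": finger opening in m.
Only numpy, scipy, OpenCV 4.12 (cv2) and the standard library are available. Lean on these libraries where they do the work, as an engineer would, in place of code of your own. Each camera call takes 0.05 s, during which the arm holds its last target.

## Working session

There is one attempt and no reset: what is moved stays moved. The work goes in short steps, Python scripts to look and compute and a tool call to move; the robot and the scene stay as the last step left them, time stands still between calls to the robot, and variables do not carry over. Pictures are saved under pics/ and viewed, and the job is handed in when it is done.

Besides the shell and the picture viewer there is one more tool, called as a command line: name --argument value ..., lists and objects as JSON in quotes. send_rows: Moves the arm, as the interface text tells. Its arguments: {"type":"object","properties":{"rows":{"type":"array"}},"required":["rows"]}

```bash
mkdir -p pics; python3 - <<'E'
from plant import arm, imaging
import cv2,numpy as np
np.set_printoptions(precision=4,suppress=True)
for n in("side","top"):
    im=imaging.get_image(n); cv2.imwrite(f"pics/{n}0.png",im); c=imaging.calibration(n); print(n,c)
print(arm.sense())
E
```

```text
side {'vertical_fov': 49.72053062310514, 'cx': 320.0571627422451, 'cy': 204.79201291637494, 'R': array([[-0.8987, -0.4385, -0.0067],
       [-0.2921,  0.61  , -0.7366],
       [ 0.3271, -0.66  , -0.6763]]), 't': array([0.5261, 0.1908, 0.9897])}
top {'vertical_fov': 55.544405736616945, 'cx': 317.6055904534954, 'cy': 200.62101005179346, 'R': array([[ 0.0289, -0.9994, -0.021 ],
       [-0.9968, -0.0273, -0.0746],
       [ 0.0739,  0.0231, -0.997 ]]), 't': array([0.0652, 0.5783, 1.249 ])}
{'time_s': 0.1, 'joint_positions': array([-1.3656,  0.4915,  1.5594, -0.    ,  1.0917, -0.1056]), 'qd': array([-0.0007, -0.0033, -0.0016, -0.0003,  0.001 , -0.0002]), 'effort': array([  0.0022, -61.9447, -26.2026,  -0.0001,   0.0029,   0.    ]), 'position': array([ 0.1911, -0.5949,  0.2308]), 'tool_rot': array([ 0.9879,  0.1548, -0.    , -0.0005]), 'force': array([ 0.5068, -0.9496, -0.2885]), 'torque': array([-0.0078, -0.007 , -0.0033]), 'grip_width': 0.08518269255035486}
```

View pics/top0.png

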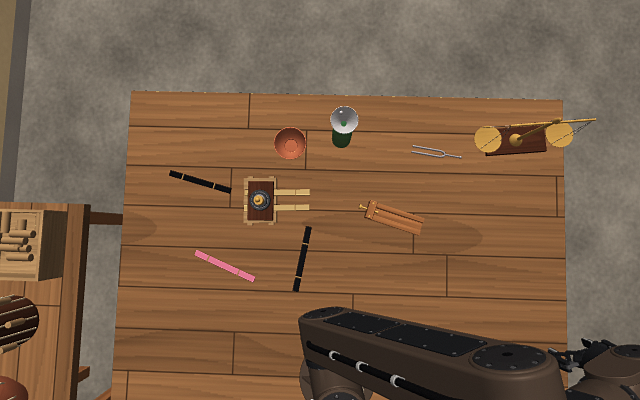

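View pics/side0.png

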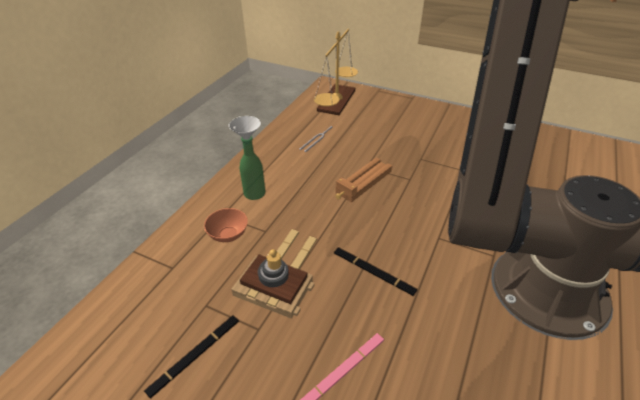

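Top view: the press is at about (260,199), with two pale strips jutting right (world −y) at rows 192 and 207. The form is at about (395,218), with its end block on the left near (372,208). The black strips at (200,181) and (302,258) and the pink one at (224,265) are decoys. Next I'll enlarge both areas.

```bash
python3 - <<'E'
import cv2
a=cv2.imread("pics/top0.png"); s=cv2.imread("pics/side0.png")
cv2.imwrite("pics/c1.png",cv2.resize(a[165:245,230:435],None,fx=3.9,fy=3.9,interpolation=cv2.INTER_CUBIC))
cv2.imwrite("pics/c2.png",cv2.resize(s[150:320,220:400],None,fx=3.5,fy=3.5,interpolation=cv2.INTER_CUBIC))
E
```

```text
(no output)
```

View pics/c1.png

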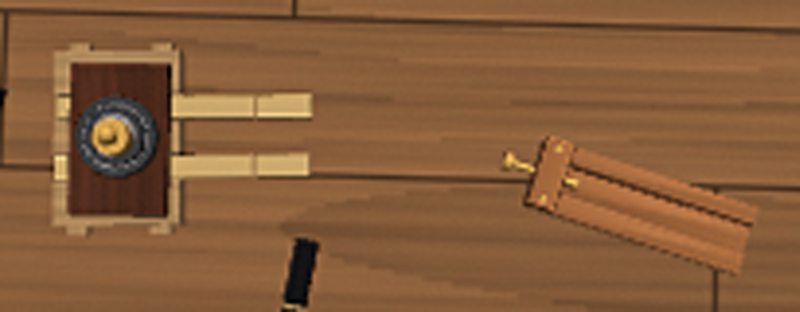

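View pics/c2.png

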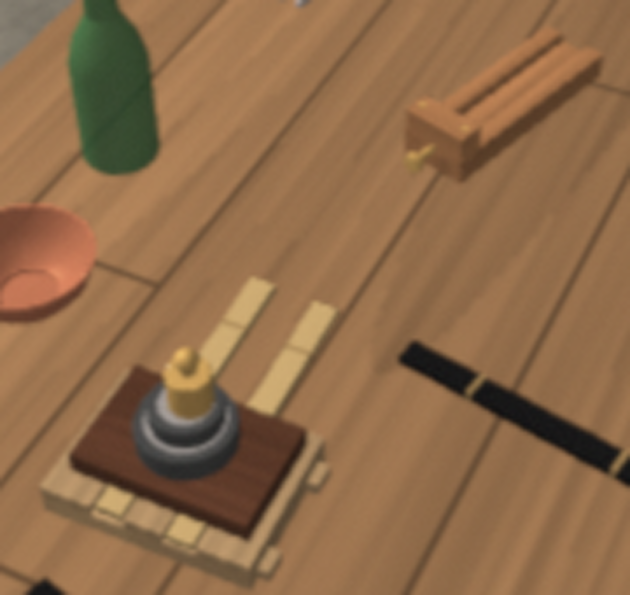

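```bash
cat > h.py <<'E'
from plant import arm, imaging
import cv2,numpy as np
np.set_printoptions(precision=4,suppress=True)
def cal(n):
    c=imaging.calibration(n); f=200/np.tan(np.radians(c["vertical_fov"])/2); return f,c["cx"],c["cy"],np.array(c["R"]),np.array(c["t"])
def w(n,uv,z):
    f,cx,cy,R,t=cal(n); uv=np.atleast_2d(uv).astype(float)
    d=np.c_[(uv[:,0]-cx)/f,(uv[:,1]-cy)/f,np.ones(len(uv))]@R; o=-R.T@t
    return o+d*((z-o[2])/d[:,2])[:,None]
def px(n,X):
    f,cx,cy,R,t=cal(n); c=np.atleast_2d(X)@R.T+t; return np.c_[c[:,0]/c[:,2]*f+cx,c[:,1]/c[:,2]*f+cy]
E
python3 - <<'E'
from h import *
a=cv2.imread("pics/top0.png"); s=cv2.imread("pics/side0.png")
for p in [(290,192),(290,207),(255,180),(400,218),(385,216),(430,222),(330,192)]: print(p,a[p[1],p[0]],cv2.cvtColor(a,cv2.COLOR_BGR2HSV)[p[1],p[0]])
for n,im,x0,x1,y0,y1 in(("top",a,276,330,180,220),("side",s,270,325,222,272)):
    hsv=cv2.cvtColor(im,cv2.COLOR_BGR2HSV); b=im.astype(int)
    m=((b[...,1]>140)&(b[...,2]>165)).astype(np.uint8); mm=np.zeros_like(m); mm[y0:y1,x0:x1]=m[y0:y1,x0:x1]
    cs,_=cv2.findContours(mm,cv2.RETR_EXTERNAL,cv2.CHAIN_APPROX_NONE)
    for c in cs:
        if cv2.contourArea(c)<60: continue
        r=cv2.minAreaRect(c); bx=cv2.boxPoints(r); print(n,r); print(bx); print(w(n,bx,.024))
E
```

```text
(290, 192) [109 168 203] [ 19 118 203]
(290, 207) [109 168 204] [ 19 119 204]
(255, 180) [ 97 144 182] [ 17 119 182]
(400, 218) [ 70 118 188] [ 12 160 188]
(385, 216) [ 54  93 146] [ 13 161 146]
(430, 222) [ 57  92 132] [ 14 145 132]
(330, 192) [ 58  90 133] [ 13 144 133]
top ((292.0, 207.0), (4.0, 32.0), 90.0)
[[276. 205.]
 [308. 205.]
 [308. 209.]
 [276. 209.]]
[[0.5576 0.2202 0.024 ]
 [0.5606 0.113  0.024 ]
 [0.5472 0.1126 0.024 ]
 [0.5442 0.2197 0.024 ]]
top ((285.0, 192.0), (4.0, 18.0), 90.0)
[[276. 190.]
 [294. 190.]
 [294. 194.]
 [276. 194.]]
[[0.608  0.2221 0.024 ]
 [0.6097 0.1616 0.024 ]
 [0.5962 0.1611 0.024 ]
 [0.5946 0.2216 0.024 ]]
top ((302.5, 191.5), (5.0, 13.0), 90.0)
[[296. 189.]
 [309. 189.]
 [309. 194.]
 [296. 194.]]
[[0.6132 0.155  0.024 ]
 [0.6144 0.1113 0.024 ]
 [0.5975 0.1108 0.024 ]
 [0.5964 0.1544 0.024 ]]
side ((303.194091796875, 251.62350463867188), (7.286167144775391, 35.66387176513672), 32.47119140625)
[[290.5471 264.7118]
 [309.6941 234.6235]
 [315.8411 238.5352]
 [296.6941 268.6235]]
[[0.5579 0.2142 0.024 ]
 [0.5615 0.108  0.024 ]
 [0.5416 0.1134 0.024 ]
 [0.5393 0.2182 0.024 ]]
side ((283.0, 245.0), (11.31370735168457, 39.59797668457031), 45.0)
[[265. 255.]
 [293. 227.]
 [301. 235.]
 [273. 263.]]
[[0.6278 0.2145 0.024 ]
 [0.6123 0.1026 0.024 ]
 [0.5807 0.1187 0.024 ]
 [0.5978 0.2276 0.024 ]]
```

```bash
python3 - <<'E'
from h import *
a=cv2.imread("pics/top0.png").astype(float); s=cv2.imread("pics/side0.png").astype(float)
B=a[...,0]+a[...,1]+a[...,2]
# strips: centroid and edges per column
for r0,r1 in((184,199),(199,215)):
    L=[];U=[];Lo=[]
    for c in range(279,306):
        if 293<=c<=296: continue
        v=a[r0:r1,c,1]; bg=np.median(np.r_[v[:3],v[-3:]]); mx=np.sort(v)[-3]
        q=np.clip((v-bg)/(mx-bg),0,1); rows=np.arange(r0,r1)
        L.append((c,(q*rows).sum()/q.sum(),q.sum()))
    L=np.array(L); P=w("top",L[:,:2],.024); k=np.polyfit(P[:,1],P[:,0],1)
    print("strip line x=k0*y+k1",k,"res",(P[:,0]-np.polyval(k,P[:,1])).std(),"width px",L[:,2].mean(), "x at y=.12,.17,.22",np.polyval(k,[.12,.17,.22]))
    # end
    rr=slice(int(L[-5:,1].mean())-1,int(L[-5:,1].mean())+2)
    v=a[rr,298:318,1].mean(0); print(v.round())
    hi=v[2:8].mean(); lo=v[-6:].mean(); q=np.clip((v-lo)/(hi-lo),0,1); e=298-.5+q.sum(); print("end col",e,w("top",[(e,L[-3:,1].mean())],.024))
    # press edge column of table/pale ; print row
f=cal("top")[0]; R=cal("top")[3];t=cal("top")[4]; print("cam",-R.T@t, "mm/px",1.2/f)
# form contour in top
hsv=cv2.cvtColor(a.astype(np.uint8),cv2.COLOR_BGR2HSV)
m=((a[...,2]>150)&(hsv[...,1]>145)).astype(np.uint8); mm=np.zeros_like(m); mm[190:245,350:435]=m[190:245,350:435]
cv2.imwrite("pics/m.png",cv2.resize(np.hstack([mm[190:245,350:435]*255]),None,fx=8,fy=8,interpolation=0))
big=cv2.resize(a.astype(np.uint8)[190:240,350:435],None,fx=9,fy=9,interpolation=cv2.INTER_CUBIC); cv2.imwrite("pics/f.png",big)
E
```

```text
strip line x=k0*y+k1 [-0.0337  0.6096] res 0.00025394107036485163 width px 5.544424219945147 x at y=.12,.17,.22 [0.6056 0.6039 0.6022]
[170. 169. 170. 170. 170. 170. 170. 170. 170. 171. 177. 142.  86.  85.
  88.  88.  88.  88.  87.  88.]
end col 309.1363636363636 [[0.6059 0.1106 0.024 ]]
strip line x=k0*y+k1 [-0.0392  0.5593] res 0.0001275567692406631 width px 5.305030084866896 x at y=.12,.17,.22 [0.5546 0.5526 0.5506]
[171. 171. 172. 171. 171. 171. 171. 172. 172. 172. 181. 106.  93.  95.
  96.  97.  97.  96.  97.  97.]
end col 308.6207153502235 [[0.5548 0.1108 0.024 ]]
cam [0.4822 0.052  1.2897] mm/px 0.003159721993839902
```

View pics/f.png

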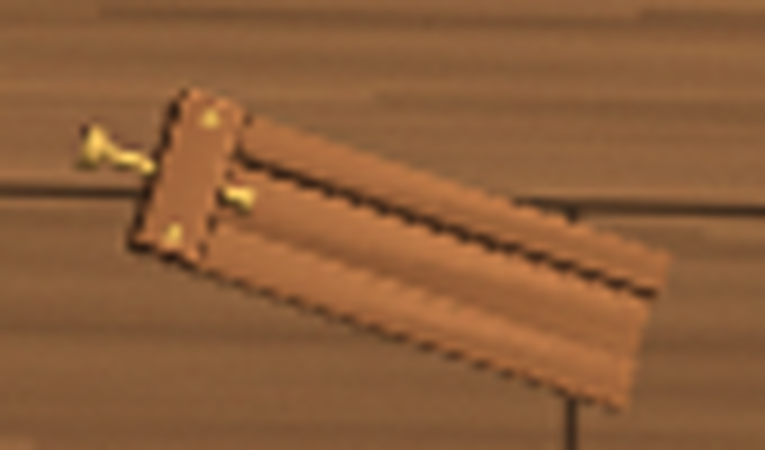

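View pics/m.png

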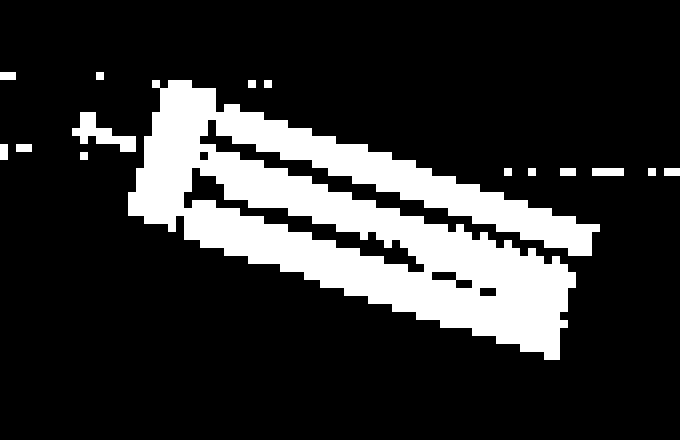

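```bash
python3 - <<'E'
from h import *
a=cv2.imread("pics/top0.png").astype(float)[...,2]
U=[];L=[]
for c in range(381,418):
    v=a[:,c]
    r=190
    while not(v[r]>155 and v[r+1]>155 and v[r+2]>150): r+=1
    bg=v[r-3]; th=(bg+v[r+2])/2; q=r-3
    while v[q+1]<th:q+=1
    U.append((c,q+(th-v[q])/(v[q+1]-v[q])))
    r=240
    while not(v[r]>155 and v[r-1]>155 and v[r-2]>150): r-=1
    th=(min(v[r+1],v[r+2])+v[r-2])/2; q=r+2
    while v[q-1]<th:q-=1
    L.append((c,q-(th-v[q])/(v[q-1]-v[q])))
res=[]
for n,E in(("up",U),("lo",L)):
    P=w("top",E,.024)[:,:2]; l=cv2.fitLine(P.astype(np.float32),cv2.DIST_HUBER,0,.001,.001).ravel(); 
    d=l[:2]*np.sign(-l[1]); res.append((d,l[2:])); nrm=np.array([-d[1],d[0]]); print(n,"dir",d,np.degrees(np.arctan2(d[1],d[0])),"res",((P-l[2:])@nrm).std())
d=(res[0][0]+res[1][0]); d/=np.linalg.norm(d); nrm=np.array([-d[1],d[0]])
print("width",(res[0][1]-res[1][1])@nrm)
mid=((res[0][1]@nrm)+(res[1][1]@nrm))/2
f=lambda p:(np.array(p)+.5)/9-.5+[350,190]
for nm,p,z in(("ur",(669,252),.024),("lr",(624,408),.024),("blk in up",(243,112),.046),("blk in lo",(207,262),.046),("blk out up",(185,88),.046),("blk out lo",(133,240),.046),("btn",(252,198),.0205),("btn root",(222,190),.02),("screw head",(92,143),.0205)):
    X=w("top",[f(p)],z)[0]; print(nm,X,"along",X[:2]@d,"across",X[:2]@nrm-mid)
print("d",d,"nrm",nrm,"mid",mid)
E
```

```text
up dir [-0.2857 -0.9583] -106.6005 res 0.0013354727369570135
lo dir [-0.2935 -0.956 ] -107.06527 res 0.0031183746964443806
width 0.058017574
ur [ 0.5295 -0.2722  0.024 ] along 0.1072313143093454 across 0.029002352126540565
lr [ 0.4718 -0.2563  0.024 ] along 0.10867404654122947 across -0.030819924344845595
blk in up [ 0.5752 -0.1122  0.046 ] along -0.059194740018628816 across 0.02641325023761054
blk in lo [ 0.5204 -0.1001  0.046 ] along -0.05484752593017053 across -0.029602100838403977
blk out up [ 0.5834 -0.091   0.046 ] along -0.08184743820902514 across 0.02810573200408706
blk out lo [ 0.5276 -0.0732  0.046 ] along -0.08269847748781052 across -0.030487359286283544
btn [ 0.5453 -0.1194  0.0205] along -0.04359195293610925 across -0.00014137060972096993
btn root [ 0.548  -0.1084  0.02  ] along -0.05496018861952684 across -0.0007786239889955304
screw head [ 0.5641 -0.0599  0.0205] along -0.10601807181495088 across 0.0005855049460785633
d [-0.2896 -0.9572] nrm [ 0.9572 -0.2896] mid 0.5566578
```

```bash
cat >> h.py <<'E'
from scipy.spatial.transform import Rotation as Ro
def pose():
    s=arm.sense(); return np.array(s["position"]),Ro.from_quat(s["tool_rot"])
def target(yaw): # tool down, tool y at world angle yaw (deg)
    c,s=np.cos(np.radians(yaw)),np.sin(np.radians(yaw)); y=np.array([c,s,0]); z=np.array([0,0,-1.]); return Ro.from_matrix(np.c_[np.cross(y,z),y,z])
def go(p,yaw,p0=None):
    q,R=pose() if p0 is None else p0
    print("t",arm.sense()["time_s"],"at",q,"eul yaw of tool y",np.degrees(np.arctan2(*R.as_matrix()[[1,0],1])),"tool z",R.as_matrix()[:,2])
    print(" turn",(R.inv()*target(yaw)).as_rotvec()," shift",R.inv().apply(np.array(p)-q))
E
python3 - <<'E'
from h import *
go((.45,-.30,.23),-16); go((.605,.133,.20),2.1); go((.605,.133,.15),2.1)
E
```

```text
t 0.1 at [ 0.1911 -0.5949  0.2308] eul yaw of tool y -72.19242553156725 tool z [-0.0002  0.0009 -1.    ]
 turn [-0.0008 -0.0005 -0.9807]  shift [ 0.3367 -0.2016  0.001 ]
t 0.1 at [ 0.1911 -0.5949  0.2308] eul yaw of tool y -72.19242553156725 tool z [-0.0002  0.0009 -1.    ]
 turn [-0.0007 -0.0007 -1.2966]  shift [ 0.6166 -0.5664  0.0314]
t 0.1 at [ 0.1911 -0.5949  0.2308] eul yaw of tool y -72.19242553156725 tool z [-0.0002  0.0009 -1.    ]
 turn [-0.0007 -0.0007 -1.2966]  shift [ 0.6166 -0.5663  0.0814]
```

send_rows --rows '[[[0,0,-0.16],[0.052,-0.031,0],0.04],[[0,0,-0.32],[0.104,-0.062,0],0.04],[[0,0,-0.48],[0.156,-0.093,0],0.04],[[0,0,-0.64],[0.208,-0.124,0],0.04],[[0,0,-0.8],[0.26,-0.155,0],0.04]]'

```text
time_s: 0.72
position: [0.3923, -0.3664, 0.2312]
tool_rot: [0.848, 0.529, -0.0, -0.0]
force: [-0.1, -0.9, 0.8]
grip_width: 0.0401
```

```bash
python3 - <<'E'
from h import *
go((.605,.133,.18),2.1)
E
```

```text
t 0.725 at [ 0.3923 -0.3664  0.2312] eul yaw of tool y -26.065671824649844 tool z [-0.0001  0.     -1.    ]
 turn [-0.0001 -0.     -0.4916]  shift [ 0.542  -0.0283  0.0512]
```

send_rows --rows '[[[0,0,-0.1],[0.055,-0.003,0],0.036],[[0,0,-0.2],[0.11,-0.006,0],0.036],[[0,0,-0.3],[0.165,-0.009,0],0.036],[[0,0,-0.4],[0.22,-0.012,0],0.036],[[0,0,-0.49],[0.275,-0.015,0],0.036]]'

```text
time_s: 1.35
position: [0.5004, -0.1131, 0.2312]
tool_rot: [0.695, 0.719, -0.0, -0.0]
force: [-0.2, -1.0, -0.7]
grip_width: 0.0359
```

```bash
python3 - <<'E'
from h import *
go((.605,.133,.10),2.1)
E
```

```text
t 1.35 at [ 0.5004 -0.1131  0.2312] eul yaw of tool y 1.8939635275794227 tool z [-0.0001 -0.0001 -1.    ]
 turn [-0.0001  0.0001 -0.0036]  shift [0.2426 0.1127 0.1312]
```

send_rows --rows '[[[0,0,0],[0.05,0.023,0.02],0.036],[[0,0,0],[0.1,0.046,0.04],0.036],[[0,0,0],[0.15,0.07,0.07],0.036],[[0,0,0],[0.2,0.093,0.1],0.036],[[0,0,-0.003],[0.242,0.113,0.13],0.036]]'

```text
time_s: 1.98
position: [0.6061, 0.1323, 0.1]
tool_rot: [0.695, 0.719, -0.0, -0.0]
force: [-0.5, 0.1, -0.6]
grip_width: 0.0363
```

```bash
python3 - <<'E'
from h import *
for n in("side","top"): 
    im=imaging.get_image(n); cv2.imwrite(f"pics/{n}1.png",im)
    x0,y0=(250,150) if n=="top" else (220,150)
    cv2.imwrite(f"pics/{n}1c.png",cv2.resize(im[y0:y0+130,x0:x0+160],None,fx=4.4,fy=4.4,interpolation=cv2.INTER_CUBIC))
go((.605,.133,.008),2.1); print(arm.sense()["force"])
E
```

```text
t 2.075 at [0.6051 0.1339 0.0975] eul yaw of tool y 2.098101414252143 tool z [-0.0045 -0.0002 -1.    ]
 turn [-0.0045  0.0001 -0.    ]  shift [-0.0009  0.0002  0.0895]
[-0.9632 -0.3624 -0.3071]
```

View pics/side1c.png

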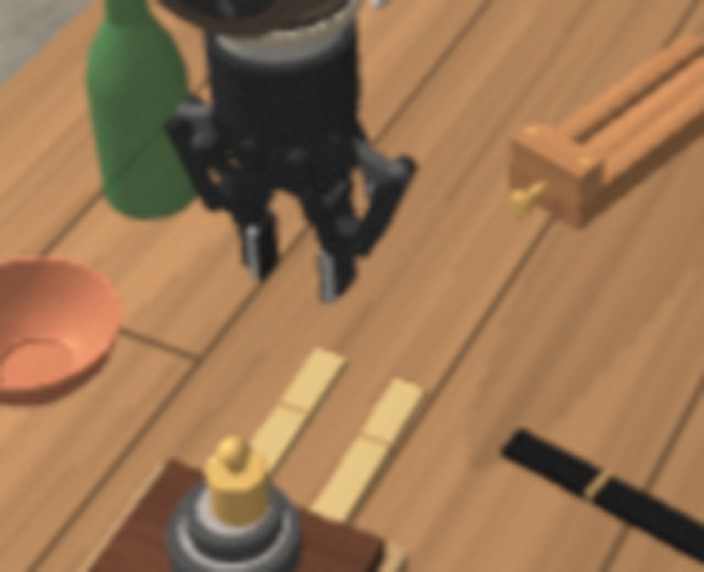

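View pics/top1c.png

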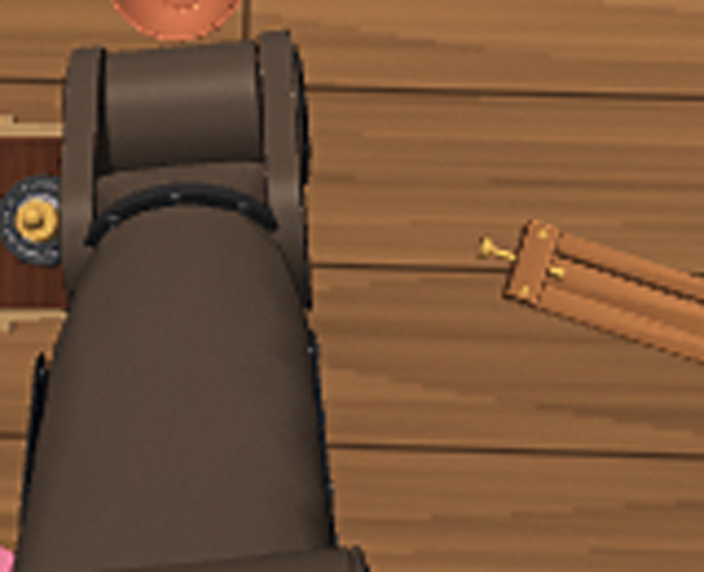

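The side view shows the open fingers above the upper-x strip's end; the top view is hidden by the arm. Descending straight.

send_rows --rows '[[[0,0,0],[0,0,0.025],0.036],[[0,0,0],[0,0,0.05],0.036],[[0,0,0],[0,0,0.075],0.036],[[0,0,0],[0,0,0.09],0.036],[[0,0,0],[0,0,0.09],0.036]]'

```text
time_s: 2.7
position: [0.6053, 0.13, 0.0107]
tool_rot: [0.695, 0.719, -0.001, -0.0]
force: [-0.6, 0.1, 0.3]
grip_width: 0.0359
```

```bash
python3 - <<'E'
from h import *
for n in("side",): 
    im=imaging.get_image(n); cv2.imwrite(f"pics/{n}2.png",im)
    cv2.imwrite(f"pics/{n}2c.png",cv2.resize(im[170:300,220:380],None,fx=4.9,fy=4.5,interpolation=cv2.INTER_CUBIC))
go((.605,.133,.008),2.1); print(arm.sense()["force"])
E
```

```text
t 2.75 at [0.6057 0.1301 0.0115] eul yaw of tool y 1.8766637631863055 tool z [-0.0001 -0.0001 -1.    ]
 turn [-0.0001  0.0001 -0.0039]  shift [ 0.0029 -0.0006  0.0035]
[-0.0416 -0.7508  0.4189]
```

View pics/side2c.png

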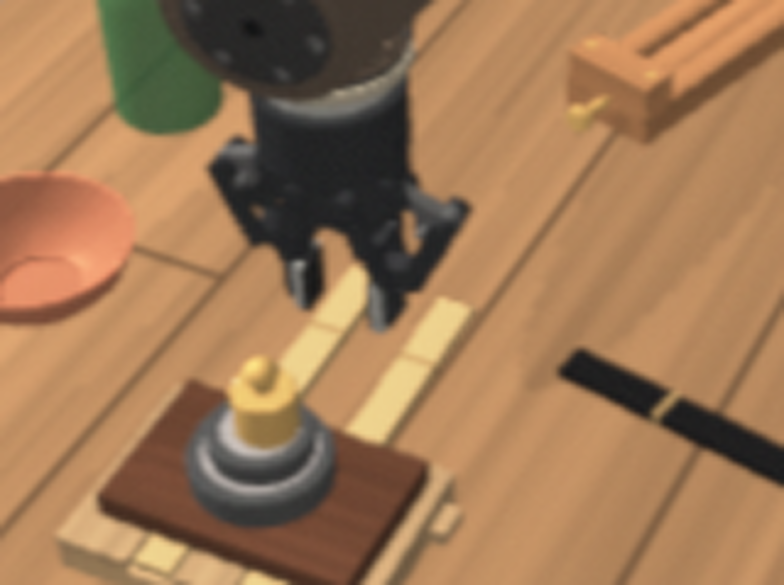

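send_rows --rows '[[[0,0,-0.003],[0.001,-0.0005,0.0035],0.036],[[0,0,-0.003],[0.001,-0.0005,0.0035],0.026],[[0,0,-0.003],[0.001,-0.0005,0.0035],0.01],[[0,0,-0.003],[0.001,-0.0005,0.0035],0.01],[[0,0,-0.003],[0.001,-0.0005,0.0035],0.01]]'

```text
time_s: 3.38
position: [0.6051, 0.1314, 0.0081]
tool_rot: [0.694, 0.72, 0.0, 0.0]
force: [-2.2, 0.2, 5.3]
grip_width: 0.0186
```

```bash
python3 - <<'E'
from h import *
go((.605,.133,.008),2.1); print(arm.sense()["force"],arm.sense()["torque"],arm.sense()["grip_width"])
E
```

```text
t 3.375 at [0.6051 0.1314 0.0081] eul yaw of tool y 2.076925506462568 tool z [ 0.0003 -0.     -1.    ]
 turn [ 0.0003  0.0001 -0.0004]  shift [ 0.0016 -0.0001  0.0001]
[-2.1726  0.2228  5.3205] [0.0881 0.282  0.2148] 0.018617980517391407
```

The grip pressed the strip down (Fz +5 N), so I'll raise in small steps until that force is gone.

send_rows --rows '[[[0,0,0],[0,0,-0.0005],0.01],[[0,0,0],[0,0,-0.0005],0.01],[[0,0,0],[0,0,-0.0005],0.01]]'

```text
time_s: 3.75
position: [0.6052, 0.1314, 0.0083]
tool_rot: [0.694, 0.72, 0.0, 0.0]
force: [-1.8, 0.9, 4.5]
grip_width: 0.0184
```

send_rows --rows '[[[0,0,0],[0,0,-0.0005],0.01],[[0,0,0],[0,0,-0.0005],0.01],[[0,0,0],[0,0,-0.0005],0.01]]'

```text
time_s: 4.12
position: [0.6051, 0.1314, 0.0085]
tool_rot: [0.694, 0.72, -0.0, -0.0]
force: [-0.1, 2.1, -1.0]
grip_width: 0.0184
```

send_rows --rows '[[[0,0,0],[-0.001,0,0],0.01],[[0,0,0],[-0.002,0,0],0.01],[[0,0,0],[-0.003,0,0],0.01]]'

```text
time_s: 4.5
position: [0.6051, 0.1285, 0.0086]
tool_rot: [0.694, 0.72, -0.0, -0.0]
force: [-0.7, 4.2, -2.2]
grip_width: 0.0183
```

send_rows --rows '[[[0,0,0],[-0.001,0,0],0.01],[[0,0,0],[-0.002,0,0],0.01]]'

```text
time_s: 4.75
position: [0.6052, 0.1263, 0.0087]
tool_rot: [0.694, 0.72, -0.0, -0.0]
force: [-1.8, 4.9, -3.5]
grip_width: 0.0183
```

```bash
python3 - <<'E'
from h import *
im=imaging.get_image("side"); cv2.imwrite("pics/side3.png",im); print(arm.sense()["force"],arm.sense()["position"])
a=cv2.imread("pics/side2.png")
# sub-pixel shift of patches
for nm,(x0,y0,x1,y1) in dict(stack=(256,242,292,278),caulL=(238,260,270,292),bed=(235,285,300,312),stripB=(296,236,318,262),form=(330,165,380,200)).items():
    A=cv2.cvtColor(a[y0:y1,x0:x1],6).astype(np.float32);B=cv2.cvtColor(im[y0:y1,x0:x1],6).astype(np.float32)
    print(nm,cv2.phaseCorrelate(A,B,cv2.createHanningWindow(A.shape[::-1],cv2.CV_32F)),np.abs(A-B).mean())
print("expected px shift for 5 mm -y",px("side",[[.58,.25,.08]])-px("side",[[.58,.255,.08]]))
E
```

```text
[-0.9787  3.7087 -3.3898] [0.6053 0.1262 0.0087]
stack ((0.5065711940270923, -1.2090812361180916), 1.0165818142302243) 5.422679
caulL ((-0.0928607426162884, -1.100619624260851), 0.7441007578745484) 4.6971507
bed ((0.056593951889475136, -0.5196687320507021), 0.9243700406188337) 9.553276
stripB ((-0.06455222418317241, 0.2581991417559344), 0.9176959380691434) 5.381119
form ((-0.040667974886904545, -0.16203210522731837), 0.9212996027204725) 0.604
expected px shift for 5 mm -y [[ 1.1521 -1.554 ]]
```

The stack shifted about 3–4 mm with this strip, and the pull was ~4–5 N, so this looks like the loaded one. I'll push it back the same 5 mm, release, and test the other.

send_rows --rows '[[[0,0,0],[0.001,0,0.0004],0.01],[[0,0,0],[0.002,0,0.0004],0.01],[[0,0,0],[0.003,0,0.0004],0.01],[[0,0,0],[0.004,0,0.0004],0.01],[[0,0,0],[0.005,0,0.0004],0.01]]'

```text
time_s: 5.42
position: [0.6055, 0.1304, 0.0086]
tool_rot: [0.694, 0.72, -0.0, 0.001]
force: [1.4, -5.4, 0.2]
grip_width: 0.0183
```

send_rows --rows '[[[0,0,0],[0,0,0],0.02],[[0,0,0],[0,0,0],0.036],[[0,0,0],[0,0,0],0.036],[[0,0,0],[0,0,0],0.036]]'

```text
time_s: 5.92
position: [0.6051, 0.1315, 0.0085]
tool_rot: [0.694, 0.72, 0.0, 0.0]
force: [0.6, 0.3, 0.2]
grip_width: 0.0361
```

```bash
python3 - <<'E'
from h import *
im=imaging.get_image("side"); cv2.imwrite("pics/side4.png",im); print(arm.sense()["force"],arm.sense()["position"])
a=cv2.imread("pics/side2.png")
for nm,(x0,y0,x1,y1) in dict(stack=(256,242,292,278),caulL=(238,260,270,292),bed=(235,285,300,312),form=(330,165,380,200)).items():
    A=cv2.cvtColor(a[y0:y1,x0:x1],6).astype(np.float32);B=cv2.cvtColor(im[y0:y1,x0:x1],6).astype(np.float32)
    print(nm,cv2.phaseCorrelate(A,B,cv2.createHanningWindow(A.shape[::-1],cv2.CV_32F)),np.abs(A-B).mean())
go((.5542,.133,.10),2.1)
E
```

```text
[ 0.0005 -0.5653  0.6806] [0.6051 0.1315 0.0084]
stack ((-0.21459841755195086, -0.033796058125318496), 0.9632774635597512) 1.5422161
caulL ((-0.13684456369220754, -0.058364853542752115), 0.9106295364908874) 0.8176722
bed ((0.046647056593585035, 0.2886766704391821), 1.0146880689471838) 2.5236468
form ((0.0815751804024778, -0.07851540340925567), 0.9118547860119078) 0.5977143
t 5.975 at [0.6051 0.1315 0.0084] eul yaw of tool y 2.0687667302125643 tool z [ 0.0001 -0.     -1.    ]
 turn [ 0.0001  0.     -0.0005]  shift [ 0.0034 -0.0508 -0.0916]
```

Pushing back also took −5.4 N at Fz ≈ 0, which confirms it is the loaded one. The stack is back within ~0.5 mm. On to the lower-x strip.

send_rows --rows '[[[0,0,0],[0,0,-0.03],0.036],[[0,0,0],[0.001,0,-0.055],0.036],[[0,0,0],[0.002,-0.018,-0.06],0.036],[[0,0,0],[0.003,-0.036,-0.06],0.036],[[0,0,0],[0.003,-0.051,-0.06],0.036]]'

```text
time_s: 6.6
position: [0.5533, 0.1326, 0.0685]
tool_rot: [0.694, 0.72, 0.0, 0.0]
force: [0.7, 0.6, 0.2]
grip_width: 0.0359
```

send_rows --rows '[[[0,0,0],[0,0,0],0.036],[[0,0,0],[0,0,0.02],0.036],[[0,0,0],[0,0,0.04],0.036],[[0,0,0],[0,0,0.058],0.036],[[0,0,0],[0,0,0.059],0.036]]'

```text
time_s: 7.22
position: [0.5538, 0.1324, 0.0081]
tool_rot: [0.694, 0.72, -0.001, -0.001]
force: [0.6, -0.2, 0.2]
grip_width: 0.0361
```

```bash
python3 - <<'E'
from h import *
im=imaging.get_image("side"); cv2.imwrite("pics/side5.png",im); print(arm.sense()["force"])
cv2.imwrite(f"pics/side5c.png",cv2.resize(im[170:300,220:380],None,fx=4.9,fy=4.5,interpolation=cv2.INTER_CUBIC))
go((.5542,.133,.0085),2.1)
E
```

```text
[-0.3516  0.1118  0.5077]
t 7.275 at [0.5541 0.1325 0.0088] eul yaw of tool y 2.0598547089957786 tool z [-0.001  -0.0002 -1.    ]
 turn [-0.001   0.0002 -0.0007]  shift [0.0005 0.0002 0.0003]
```

View pics/side5c.png

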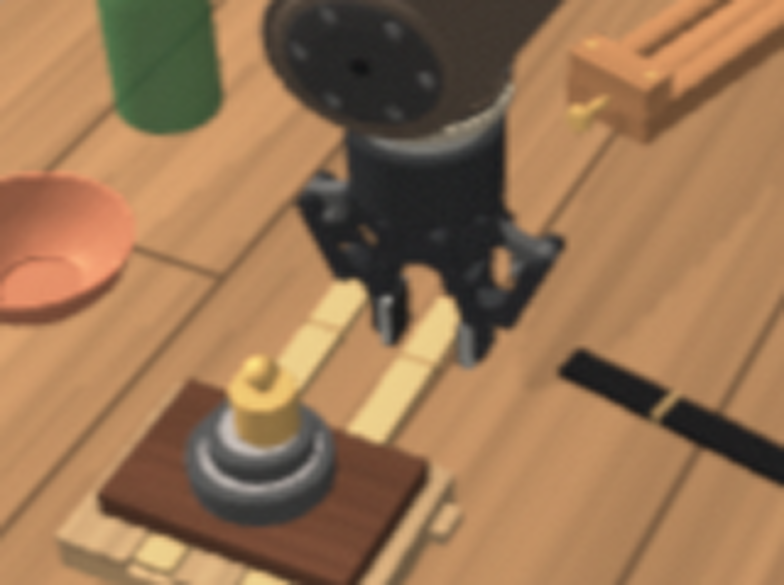

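The fingers straddle the lower-x strip at crop (385–470, 340). Closing on it.

send_rows --rows '[[[0,0,0],[0,0,0],0.025],[[0,0,0],[0,0,0],0.01],[[0,0,0],[0,0,0],0.01],[[0,0,0],[0,0,0],0.01],[[0,0,0],[0,0,0],0.01]]'

```text
time_s: 7.9
position: [0.5543, 0.1326, 0.0097]
tool_rot: [0.694, 0.72, 0.0, 0.0]
force: [-0.1, -0.4, 4.7]
grip_width: 0.0182
```

```bash
python3 - <<'E'
from h import *
s=arm.sense();print(s["position"],s["force"],s["torque"])
E
```

```text
[0.5543 0.1326 0.0097] [-0.0821 -0.3704  4.7188] [0.0603 0.0367 0.0054]
```

send_rows --rows '[[[0,0,0],[0,0,-0.0007],0.01],[[0,0,0],[0,0,-0.0007],0.01],[[0,0,0],[0,0,-0.0007],0.01]]'

```text
time_s: 8.28
position: [0.5541, 0.1325, 0.01]
tool_rot: [0.694, 0.72, 0.0, 0.0]
force: [1.8, 0.7, 1.8]
grip_width: 0.0182
```

send_rows --rows '[[[0,0,0],[0,0,-0.0005],0.01],[[0,0,0],[0,0,-0.0005],0.01],[[0,0,0],[0,0,-0.0005],0.01]]'

```text
time_s: 8.65
position: [0.5538, 0.1325, 0.0104]
tool_rot: [0.694, 0.72, -0.0, -0.0]
force: [-0.5, -0.4, -0.8]
grip_width: 0.018
```

send_rows --rows '[[[0,0,0],[-0.001,0,0],0.01],[[0,0,0],[-0.002,0,0],0.01],[[0,0,0],[-0.003,0,0],0.01]]'

```text
time_s: 9.02
position: [0.5541, 0.1294, 0.0105]
tool_rot: [0.694, 0.72, -0.0, 0.0]
force: [-0.8, 0.5, -0.1]
grip_width: 0.018
```

send_rows --rows '[[[0,0,0],[-0.001,0,0],0.01],[[0,0,0],[-0.002,0,0],0.01]]'

```text
time_s: 9.28
position: [0.5542, 0.1274, 0.0106]
tool_rot: [0.694, 0.72, -0.0, 0.0]
force: [-0.0, 0.2, -0.6]
grip_width: 0.0182
```

```bash
cat > st.py <<'E'
from h import *
import sys
im=imaging.get_image("side"); cv2.imwrite(f"pics/side{sys.argv[1]}.png",im); print(arm.sense()["force"],arm.sense()["position"])
a=cv2.imread("pics/side2.png")
for nm,(x0,y0,x1,y1) in dict(stack=(256,242,292,278),caulL=(238,260,270,292),bed=(235,285,300,312),form=(330,165,380,200)).items():
    A=cv2.cvtColor(a[y0:y1,x0:x1],6).astype(np.float32);B=cv2.cvtColor(im[y0:y1,x0:x1],6).astype(np.float32)
    print(nm,cv2.phaseCorrelate(A,B,cv2.createHanningWindow(A.shape[::-1],cv2.CV_32F)),np.abs(A-B).mean())
E
python3 st.py 6
```

```text
[-0.4222 -0.489  -0.8807] [0.5542 0.1273 0.0106]
stack ((-0.18965063796419557, -0.13318776939727428), 0.9758048123783536) 1.9632337
caulL ((-0.050553492609012096, -0.010399716375307122), 0.9430718091316521) 1.1320026
bed ((0.23194107913054296, 0.25964760383515184), 0.9351937819900826) 4.267806
form ((0.04663987268028791, -0.13140457830006724), 0.8999340809716119) 4.428
```

It slides with no measurable force and the stack stands still, so this is the free strip. Drawing it out level.

send_rows --rows '[[[0,0,0],[-0.003,0,0],0.01],[[0,0,0],[-0.007,0,0],0.01],[[0,0,0],[-0.012,0,0],0.01],[[0,0,0],[-0.017,0,0],0.01],[[0,0,0],[-0.022,0,0],0.01]]'

```text
time_s: 9.95
position: [0.555, 0.1051, 0.0106]
tool_rot: [0.694, 0.72, -0.0, 0.0]
force: [-0.1, 0.2, 1.2]
grip_width: 0.0183
```

send_rows --rows '[[[0,0,0],[-0.005,0,0],0.01],[[0,0,0],[-0.01,0,0],0.01],[[0,0,0],[-0.015,0,0],0.01],[[0,0,0],[-0.02,0,0],0.01],[[0,0,0],[-0.025,0,0],0.01]]'

```text
time_s: 10.58
position: [0.5559, 0.0802, 0.0106]
tool_rot: [0.694, 0.72, -0.0, 0.0]
force: [0.2, 0.0, 0.5]
grip_width: 0.018
```

```bash
python3 st.py 7
```

```text
[-0.1027 -0.5216  0.1675] [0.556  0.0798 0.0106]
stack ((-0.19542713006043044, -0.11203402355279479), 0.9776777884474507) 2.464844
caulL ((-0.10671117293234644, -0.0168158922445798), 0.9099307209253311) 1.5701902
bed ((0.2760098698007951, 0.6647764993498164), 0.8113004008438361) 5.8387465
form ((0.10150057769550003, -0.015623125357834056), 0.9649383107821147) 8.666857
```

send_rows --rows '[[[0,0,0],[-0.005,0,0],0.01],[[0,0,0],[-0.01,0,0],0.01],[[0,0,0],[-0.015,0,0],0.01],[[0,0,0],[-0.02,0,0],0.01],[[0,0,0],[-0.025,0,0],0.01]]'

```text
time_s: 11.25
position: [0.5568, 0.0552, 0.0106]
tool_rot: [0.694, 0.72, -0.0, 0.0]
force: [-0.3, 0.1, -0.5]
grip_width: 0.0189
```

send_rows --rows '[[[0,0,0],[-0.005,0,0],0.01],[[0,0,0],[-0.01,0,0],0.01],[[0,0,0],[-0.015,0,0],0.01],[[0,0,0],[-0.02,0,0],0.01],[[0,0,0],[-0.025,0,0],0.01]]'

```text
time_s: 11.88
position: [0.5577, 0.0302, 0.0106]
tool_rot: [0.694, 0.72, -0.0, 0.0]
force: [-0.7, -0.1, 0.4]
grip_width: 0.0184
```

send_rows --rows '[[[0,0,0],[-0.006,0,0],0.01],[[0,0,0],[-0.012,0,0],0.01],[[0,0,0],[-0.018,0,0],0.01],[[0,0,0],[-0.024,0,0],0.01],[[0,0,0],[-0.028,0,0],0.01]]'

```text
time_s: 12.5
position: [0.5587, 0.0022, 0.0106]
tool_rot: [0.694, 0.72, -0.0, 0.0]
force: [0.7, -0.1, -0.8]
grip_width: 0.0182
```

```bash
python3 st.py 8; python3 - <<'E'
from h import *
im=imaging.get_image("top"); cv2.imwrite("pics/top8.png",im)
cv2.imwrite("pics/top8c.png",cv2.resize(im[150:260,230:440],None,fx=3.7,fy=3.7,interpolation=cv2.INTER_CUBIC))
im=cv2.imread("pics/side8.png")
cv2.imwrite("pics/side8c.png",cv2.resize(im[130:320,210:420],None,fx=3.1,fy=3.1,interpolation=cv2.INTER_CUBIC))
E
```

```text
[ 1.0685 -0.8087 -0.1016] [0.5587 0.0019 0.0106]
stack ((-0.16632141920317167, -0.08798944296057698), 0.9319183267193076) 3.3234947
caulL ((-0.04479511858729168, 0.024269476834373194), 0.9270296746399254) 2.249798
bed ((0.25137891757466235, 0.7004147568943395), 0.8058565062750515) 7.841026
form ((0.21111488889680174, 0.024574209262976154), 0.4600510589281718) 35.4
```

View pics/side8c.png

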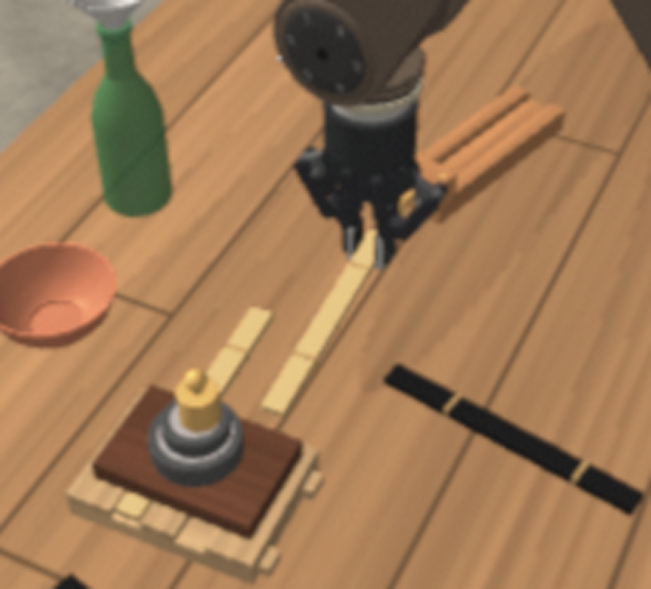

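View pics/top8c.png

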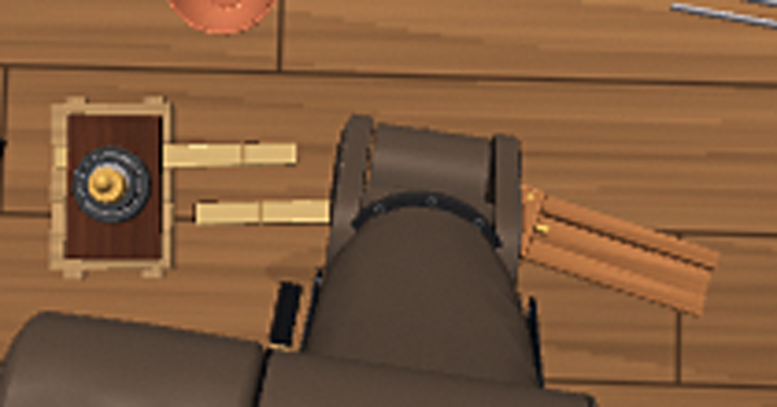

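```bash
python3 - <<'E'
from h import *
a=cv2.imread("pics/top8.png").astype(float)
L=[]
for c in range(285,318):
    if 299<=c<=302: continue
    v=a[200:216,c,1]; bg=np.median(np.r_[v[:3],v[-3:]]); mx=np.sort(v)[-3]
    q=np.clip((v-bg)/(mx-bg),0,1); L.append((c,(q*np.arange(200,216)).sum()/q.sum()))
L=np.array(L); print(L[:,1].round(2)); P=w("top",L,.024); k=np.polyfit(P[:,1],P[:,0],1); print("line",k,"dir deg",np.degrees(np.arctan2(1,k[0])),"x at grip y",np.polyval(k,.002),"tail seg x at .1",np.polyval(k,.1), (P[:,0]-np.polyval(k,P[:,1])).std())
r=int(round(L[:5,1].mean())); v=a[r-1:r+2,274:292,1].mean(0); print(v.round()); q=np.clip((v-v[:4].mean())/(v[-6:].mean()-v[:4].mean()),0,1); e=292-.5-q.sum(); X=w("top",[(e,L[0,1])],.024)[0]; print("tail",X)
p,R=pose(); print(p, "dist tail-grip",np.linalg.norm(X[:2]-p[:2]), "tool x",R.as_matrix()[:,0])
# form overlay
d=np.array([-.2896,-.9572]);n=np.array([.9572,-.2896])
def F(x,y,z,mid=.5562,al=.0125): # form coords -> world
    return np.r_[n*(mid+x)+d*(al-y),z]
for nm in("top","side"):
    im=cv2.imread(f"pics/{nm}0.png"); S=8 if nm=="top" else 8
    x0,y0,W,H=(348,190,88,56) if nm=="top" else (330,145,70,60)
    big=cv2.resize(im[y0:y0+H,x0:x0+W],None,fx=S,fy=S,interpolation=cv2.INTER_CUBIC)
    g=lambda X:tuple(int(v) for v in ((px(nm,X)[0]-[x0,y0]+.5)*S-.5))
    for A,B in [((x,-.095,.024),(x,.071,.024)) for x in(-.03,-.015,.015,.03)]+[((x,-.095,.016),(x,.071,.016)) for x in(-.012,.012)]+[((-.03,y,.046),(.03,y,.046)) for y in(.071,.095)]+[((x,.071,.046),(x,.095,.046)) for x in(-.03,.03)]+[((-.03,-.095,.024),(.03,-.095,.024))]:
        cv2.line(big,g(F(*A)),g(F(*B)),(255,255,0),1)
    cv2.imwrite(f"pics/ov_{nm}.png",big)
E
```

```text
[207.18 207.24 207.19 207.16 207.09 207.03 206.99 206.98 206.98 206.93
 206.95 206.93 206.94 206.89 206.7  206.71 206.75 206.74 206.78 206.96
 206.64 206.7  206.69 206.67 206.61 206.74 206.72 206.67 206.75]
line [-0.0441  0.5596] dir deg 92.52364496061013 x at grip y 0.559560621250154 tail seg x at .1 0.5552413281407632 0.000254706275287901
[157. 170. 104.  79.  96.  98.  98.  99.  51. 196. 184. 179. 180. 179.
 180. 179. 179. 179.]
tail [0.5508 0.2028 0.024 ]
[0.5587 0.0022 0.0106] dist tail-grip 0.20071644958036383 tool x [-0.0356  0.9994 -0.0001]
```

View pics/ov_top.png

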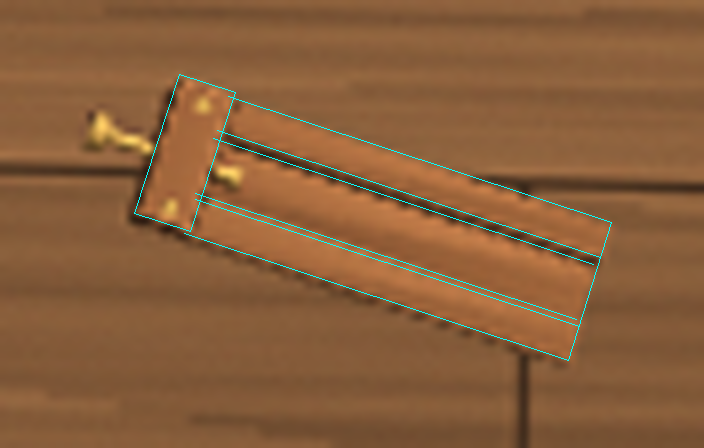

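View pics/ov_side.png

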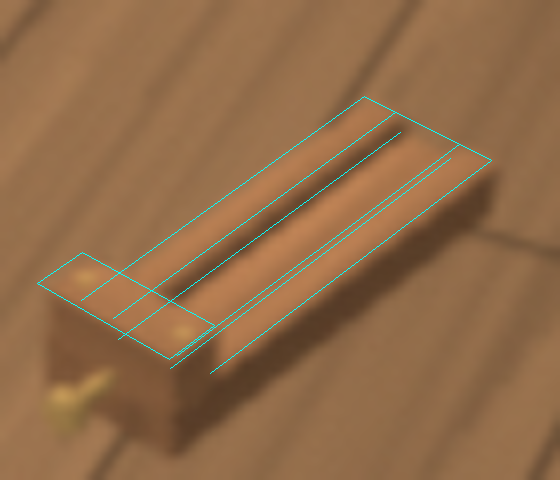

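```bash
python3 - <<'E'
from h import *
a=cv2.imread("pics/top0.png").astype(float)
def fit(P):
    l=cv2.fitLine(P[:,:2].astype(np.float32),cv2.DIST_HUBER,0,.0005,.001).ravel(); d=l[:2]*np.sign(-l[1]); n=np.array([-d[1],d[0]])
    return np.degrees(np.arctan2(d[1],d[0])),((P[:,:2]-l[2:])@n).std(),l
D=[];Up=[];Lo=[]
for c in range(380,421):
    rc=208.8+(c-378)*.305   # approx dark row
    lo=int(rc)-3; v=a[lo:lo+8,c].sum(1); i=int(np.argmin(v)); 
    if 0<i<7:
        y0,y1,y2=v[i-1:i+2]; D.append((c,lo+i+.5*(y0-y2)/(y0-2*y1+y2)))
    # saturation/redness edges: R-B chan
    g=a[:,c,2]-a[:,c,0]
    u=int(rc)-9; s=g[u:u+8]; bg=s[:2].mean(); hi=s[-3:-1].mean(); th=(bg+hi)/2; k=np.where((s[:-1]<th)&(s[1:]>=th))[0]
    if len(k): k=k[0]; Up.append((c,u+k+(th-s[k])/(s[k+1]-s[k])))
    l=int(rc)+9; s=a[l:l+10,c,2]; hi=s[:2].mean(); j=np.argmin(s); th=(hi+s[j])/2; k=np.where((s[:-1]>=th)&(s[1:]<th))[0]
    if len(k): k=k[0]; Lo.append((c,l+k+(s[k]-th)/(s[k]-s[k+1])))
for nm,E,z in(("dark",D,.022),("up",Up,.024),("lo",Lo,.024)):
    P=w("top",E,z); r=fit(P); q=r[2]; d=q[:2]*np.sign(-q[1])
    # x at y=-.13 and y=-.25
    xs=[q[2]+d[0]/d[1]*(y-q[3]) for y in(-.13,-.19,-.25)]
    print(nm,len(E),r[0],r[1],"x at -.13,-.19,-.25",xs)
    print(" px rows",np.round(np.array(E)[::5,1],2))
E
```

```text
dark 41 -106.79784 0.0005092627770813294 x at -.13,-.19,-.25 [np.float32(0.55476856), np.float32(0.5366559), np.float32(0.5185433)]
 px rows [208.66 210.01 211.76 213.65 215.01 216.82 218.04 220.06 221.83]
up 41 -106.9725 0.0019738156296652547 x at -.13,-.19,-.25 [np.float32(0.57216746), np.float32(0.55385506), np.float32(0.5355427)]
 px rows [203.46 204.69 206.49 208.32 209.57 211.25 213.61 214.35 213.93]
lo 41 -106.817505 0.0019457520244342572 x at -.13,-.19,-.25 [np.float32(0.5110276), np.float32(0.4928925), np.float32(0.47475743)]
 px rows [221.4  223.27 225.17 226.   228.34 230.27 229.8  233.43 232.14]
```

send_rows --rows '[[[0,0,0],[0,0,-0.012],0.01],[[0,0,0],[0,0,-0.032],0.01],[[0,0,0],[0,0,-0.052],0.01],[[0,0,0],[-0.02,0,-0.06],0.01],[[0,0,0],[-0.05,-0.005,-0.06],0.01]]'

```text
time_s: 13.22
position: [0.556, -0.0483, 0.0716]
tool_rot: [0.694, 0.72, 0.0, 0.001]
force: [-0.5, -0.4, -0.4]
grip_width: 0.018
```

send_rows --rows '[[[0,0,0.03],[-0.04,-0.012,0],0.01],[[0,0,0.08],[-0.085,-0.024,0],0.01],[[0,0,0.15],[-0.13,-0.038,0],0.01],[[0,0,0.22],[-0.175,-0.05,0],0.01],[[0,0,0.28],[-0.215,-0.06,0],0.01]]'

```text
time_s: 13.85
position: [0.5023, -0.267, 0.0707]
tool_rot: [0.789, 0.615, -0.0, 0.0]
force: [0.0, -0.7, -0.2]
grip_width: 0.0182
```

```bash
python3 - <<'E'
from h import *
go((.4797,-.3351,.0706),-17.0)
E
```

```text
t 13.85 at [ 0.5023 -0.267   0.0707] eul yaw of tool y -14.146405765494482 tool z [-0.     -0.0002 -1.    ]
 turn [0.     0.0002 0.0498]  shift [-0.0715 -0.0053  0.0002]
```

send_rows --rows '[[[0,0,0.025],[-0.03,-0.002,0.005],0.01],[[0,0,0.05],[-0.055,-0.004,0.015],0.01],[[0,0,0.05],[-0.07,-0.005,0.025],0.01],[[0,0,0.05],[-0.07,-0.005,0.03],0.01],[[0,0,0.05],[-0.07,-0.005,0.03],0.01]]'

```text
time_s: 14.48
position: [0.4815, -0.3306, 0.0403]
tool_rot: [0.803, 0.596, -0.0, -0.0]
force: [0.3, 0.6, 0.2]
grip_width: 0.0181
```

```bash
python3 - <<'E'
from h import *
for n,(x0,y0,W,H) in dict(top=(350,185,110,75),side=(300,120,150,100)).items():
    im=imaging.get_image(n); cv2.imwrite(f"pics/{n}9.png",im)
    cv2.imwrite(f"pics/{n}9c.png",cv2.resize(im[y0:y0+H,x0:x0+W],None,fx=(7 if n=="top" else 5),fy=(7 if n=="top" else 5),interpolation=cv2.INTER_CUBIC))
go((.4797,-.3351,.0406),-17.0)
E
```

```text
t 14.575 at [ 0.4819 -0.3306  0.0408] eul yaw of tool y -16.778352594791354 tool z [-0.  0. -1.]
 turn [-0.      0.      0.0039]  shift [-0.005  -0.0007  0.0002]
```

View pics/side9c.png

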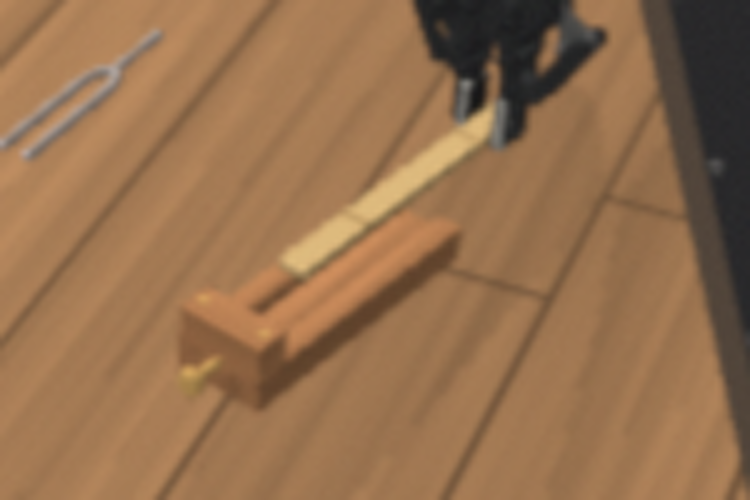

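View pics/top9c.png

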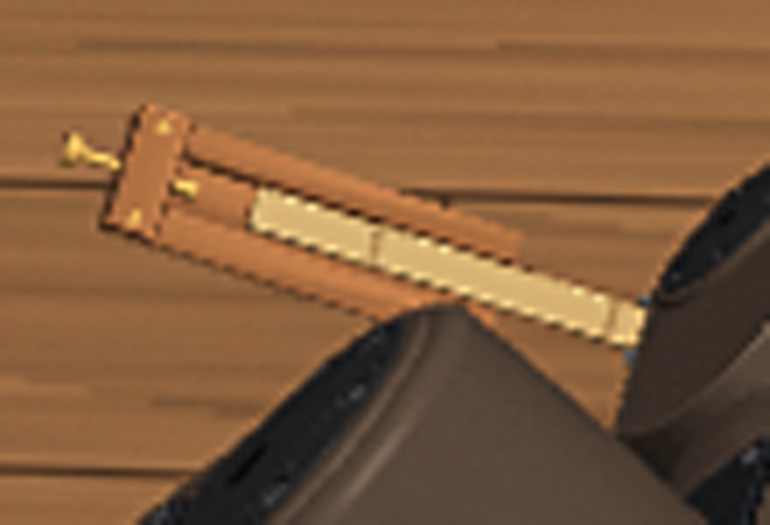

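```bash
python3 - <<'E'
from h import *
a=cv2.imread("pics/top9.png").astype(float)
q=np.array([.5235,-.19]); d=np.array([np.cos(np.radians(-106.8)),np.sin(np.radians(-106.8))]); n=np.array([-d[1],d[0]])
m=((a[...,1]>135)&(a[...,2]>150)&(a[...,0]>75)).astype(np.uint8); m[:, :384]=0; m[:,437:]=0; m[:205]=0;m[240:]=0
L=[]
for c in range(389,436):
    r=np.where(m[:,c])[0]
    if len(r)<3: continue
    rc=int(r.mean()); s=a[rc-6:rc+7,c,1]; 
    hi=np.median(s[5:8])
    # upper edge & lower edge half crossing
    if hi<140: continue
    th=120
    u=rc
    while a[u,c,1]>th:u-=1
    l=rc
    while a[l,c,1]>th:l+=1
    uu=u+(th-a[u,c,1])/(a[u+1,c,1]-a[u,c,1]); ll=l-(th-a[l,c,1])/(a[l-1,c,1]-a[l,c,1])
    L.append((c,(uu+ll)/2,ll-uu))
L=np.array(L); L=L[np.abs(L[:,2]-np.median(L[:,2]))<1]; print(len(L),np.median(L[:,2]))
P=w("top",L[:,:2],.0537)[:,:2]
l=cv2.fitLine(P.astype(np.float32),cv2.DIST_HUBER,0,.0005,.001).ravel(); dd=l[:2]*np.sign(-l[1]); print("strip dir",np.degrees(np.arctan2(dd[1],dd[0])),"res",((P-l[2:])@np.array([-dd[1],dd[0]])).std())
off=(P-q)@n; al=(P-q)@d; k=np.polyfit(al,off,1); print("offset from form line at tip(-.05)/end(.078)/grip(.15):",np.polyval(k,[-.05,.078,.15]))
p,R=pose(); print("tool offset from line",(p[:2]-q)@n,"tool x dir",np.degrees(np.arctan2(*R.as_matrix()[[1,0],0])))
# tip
print("tip px col~",L[0]); 
for c in range(380,390): print(c,a[int(L[0,1])-1:int(L[0,1])+2,c,1].round())
E
```

```text
46 6.345904307589464
strip dir -105.97958 res 0.0005043470631671978
offset from form line at tip(-.05)/end(.078)/grip(.15): [-0.002   0.      0.0011]
tool offset from line 0.0007546675626756774 tool x dir 73.22164740948497
tip px col~ [389.     214.9925   6.665 ]
380 [116. 108.  98.]
381 [118. 112. 105.]
382 [120. 116. 108.]
383 [122. 117. 109.]
384 [122. 121. 113.]
385 [120.  99.  68.]
386 [126. 161. 187.]
387 [190. 185. 186.]
388 [187. 184. 182.]
389 [187. 184. 180.]
```

send_rows --rows '[[[0,0,0.012],[0,-0.0007,0.005],0.01],[[0,0,0.012],[0,-0.0007,0.012],0.01],[[0,0,0.012],[0,-0.0007,0.018],0.01],[[0,0,0.012],[0,-0.0007,0.022],0.01],[[0,0,0.012],[0,-0.0007,0.024],0.01]]'

```text
time_s: 15.2
position: [0.4808, -0.3311, 0.0162]
tool_rot: [0.807, 0.591, -0.0, -0.0]
force: [-0.5, -0.5, 0.1]
grip_width: 0.0182
```

send_rows --rows '[[[0,0,0],[0,0,0.002],0.01],[[0,0,0],[0,0,0.004],0.01],[[0,0,0],[0,0,0.0055],0.01],[[0,0,0],[0,0,0.0055],0.01]]'

```text
time_s: 15.7
position: [0.4808, -0.3311, 0.011]
tool_rot: [0.807, 0.591, -0.0, -0.0]
force: [0.0, -0.1, -0.3]
grip_width: 0.0179
```

```bash
python3 - <<'E'
from h import *
for n,(x0,y0,W,H) in dict(top=(350,185,110,75),side=(300,120,150,100)).items():
    im=imaging.get_image(n); cv2.imwrite(f"pics/{n}10.png",im)
    cv2.imwrite(f"pics/{n}10c.png",cv2.resize(im[y0:y0+H,x0:x0+W],None,fx=(7 if n=="top" else 5),fy=(7 if n=="top" else 5),interpolation=cv2.INTER_CUBIC))
s=arm.sense(); print(s["position"],s["force"],s["torque"])
E
```

```text
[ 0.4809 -0.3311  0.0111] [ 0.0809 -0.3819 -0.5352] [-0.0133  0.0073  0.0189]
```

View pics/side10c.png

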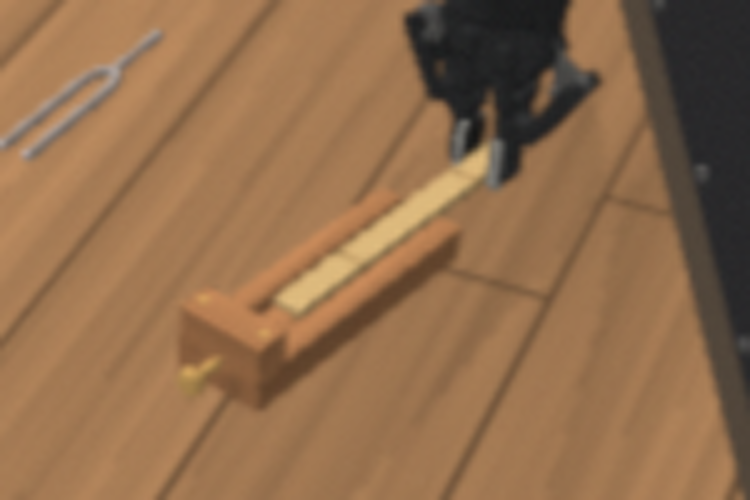

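View pics/top10c.png

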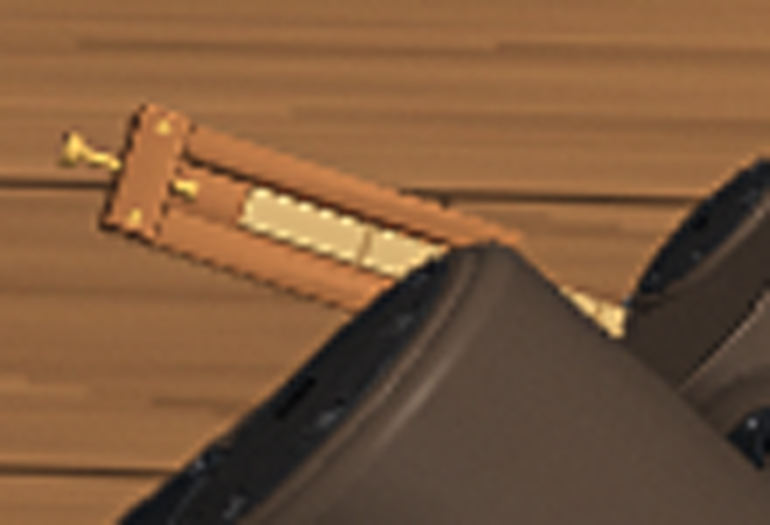

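send_rows --rows '[[[0,0,0],[0.002,0,0.0004],0.01],[[0,0,0],[0.004,0,0.0004],0.01],[[0,0,0],[0.006,0,0.0004],0.01],[[0,0,0],[0.008,-0.0001,0.0004],0.01],[[0,0,0],[0.01,-0.0001,0.0004],0.01]]'

```text
time_s: 16.42
position: [0.4838, -0.3214, 0.0107]
tool_rot: [0.807, 0.591, -0.0, 0.0]
force: [-0.4, 0.1, -0.4]
grip_width: 0.0179
```

send_rows --rows '[[[0,0,0],[0.0012,0,0],0.01],[[0,0,0],[0.0024,0,0],0.01],[[0,0,0],[0.0036,0,0],0.01],[[0,0,0],[0.0048,0,0],0.01]]'

```text
time_s: 16.92
position: [0.4853, -0.3169, 0.0107]
tool_rot: [0.807, 0.591, -0.0, 0.0]
force: [-1.0, -0.7, -0.8]
grip_width: 0.018
```

```bash
python3 - <<'E'
from h import *
for n,(x0,y0,W,H) in dict(top=(350,185,110,75)).items():
    im=imaging.get_image(n); cv2.imwrite(f"pics/{n}11.png",im)
    cv2.imwrite(f"pics/{n}11c.png",cv2.resize(im[y0:y0+H,x0:x0+W],None,fx=(7 if n=="top" else 5),fy=(7 if n=="top" else 5),interpolation=cv2.INTER_CUBIC))
s=arm.sense(); print(s["position"],s["force"],s["torque"])
E
```

```text
[ 0.4853 -0.3168  0.0107] [ 0.0452 -0.1556 -1.2957] [-0.0327  0.0224  0.0067]
```

View pics/top11c.png

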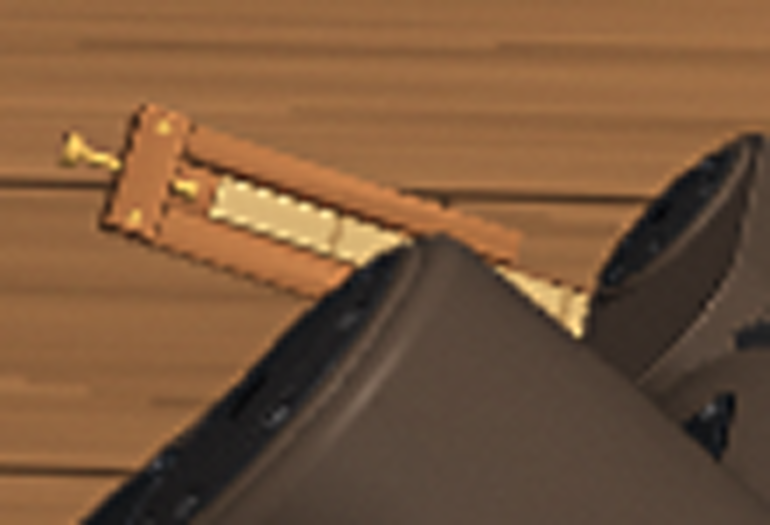

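The strip lies in the groove with about 6 mm left to the button. Approaching at about 8–10 mm/s, reading the force after each call.

send_rows --rows '[[[0,0,0],[0.0012,0,0],0.01],[[0,0,0],[0.0024,0,0],0.01]]'

```text
time_s: 17.23
position: [0.4859, -0.3146, 0.0107]
tool_rot: [0.807, 0.591, -0.0, 0.0]
force: [0.1, 0.0, 0.7]
grip_width: 0.0183
```

send_rows --rows '[[[0,0,0],[0.001,0,0],0.01],[[0,0,0],[0.002,0,0],0.01]]'

```text
time_s: 17.48
position: [0.4866, -0.3127, 0.0107]
tool_rot: [0.807, 0.591, -0.0, 0.0]
force: [-0.0, 0.4, -0.2]
grip_width: 0.0183
```

send_rows --rows '[[[0,0,0],[0.001,0,0],0.01]]'

```text
time_s: 17.6
position: [0.4869, -0.3117, 0.0107]
tool_rot: [0.807, 0.591, -0.0, 0.0]
force: [0.2, -0.3, 0.0]
grip_width: 0.0184
```

send_rows --rows '[[[0,0,0],[0.001,0,0],0.01]]'

```text
time_s: 17.73
position: [0.4872, -0.3108, 0.0107]
tool_rot: [0.807, 0.591, -0.0, 0.0]
force: [0.5, -0.1, -0.0]
grip_width: 0.0185
```

send_rows --rows '[[[0,0,0],[0.001,0,0],0.01]]'

```text
time_s: 17.85
position: [0.4875, -0.3098, 0.0107]
tool_rot: [0.807, 0.591, -0.0, 0.0]
force: [-0.0, -0.6, 0.5]
grip_width: 0.0181
```

send_rows --rows '[[[0,0,0],[0.001,0,0],0.01]]'

```text
time_s: 17.98
position: [0.4878, -0.3089, 0.0107]
tool_rot: [0.807, 0.591, -0.0, 0.0]
force: [1.0, 0.4, -0.8]
grip_width: 0.0185
```

send_rows --rows '[[[0,0,0],[0.001,0,0],0.01]]'

```text
time_s: 18.1
position: [0.4881, -0.3079, 0.0107]
tool_rot: [0.807, 0.591, -0.0, 0.0]
force: [-0.3, 0.8, -0.1]
grip_width: 0.018
```

send_rows --rows '[[[0,0,0],[0.001,0,0],0.01]]'

```text
time_s: 18.23
position: [0.4885, -0.3077, 0.0109]
tool_rot: [0.807, 0.591, -0.0, 0.001]
force: [-2.4, -9.1, -0.6]
grip_width: 0.0183
```

send_rows --rows '[[[0,0,0],[0.001,0,0],0.01]]'

```text
time_s: 18.35
position: [0.489, -0.3077, 0.011]
tool_rot: [0.806, 0.591, -0.0, 0.002]
force: [-4.9, -14.7, 0.3]
grip_width: 0.0182
```

Contact is definite: the force along the groove rose to ~15 N. I'll back off 0.5 mm and hold.

send_rows --rows '[[[0,0,0],[-0.0007,0,0],0.01],[[0,0,0],[-0.0007,0,0],0.01],[[0,0,0],[-0.0007,0,0],0.01]]'

```text
time_s: 18.73
position: [0.4886, -0.3077, 0.0109]
tool_rot: [0.807, 0.591, -0.0, 0.001]
force: [-2.0, -7.3, -0.5]
grip_width: 0.0183
```

```bash
python3 - <<'E'
from h import *
s=arm.sense(); print(s["time_s"],s["position"],s["force"],s["torque"])
for n,(x0,y0,W,H) in dict(top=(350,185,110,75),side=(300,120,150,100)).items():
    im=imaging.get_image(n); cv2.imwrite(f"pics/{n}12.png",im)
    cv2.imwrite(f"pics/{n}12c.png",cv2.resize(im[y0:y0+H,x0:x0+W],None,fx=(7 if n=="top" else 5),fy=(7 if n=="top" else 5),interpolation=cv2.INTER_CUBIC))
s=arm.sense(); print(s["time_s"],s["position"],s["force"],s["torque"])
E
```

```text
18.725 [ 0.4886 -0.3077  0.0109] [-1.9648 -7.2587 -0.4522] [-1.1464  0.3607  0.0355]
18.825 [ 0.4886 -0.3077  0.0109] [-1.8019 -6.2196 -0.0408] [-1.1315  0.3137  0.0281]
```

View pics/top12c.png

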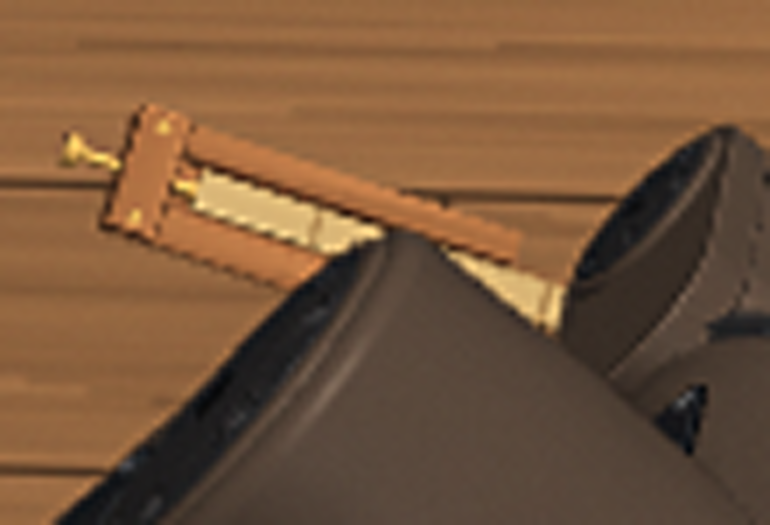

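View pics/side12c.png

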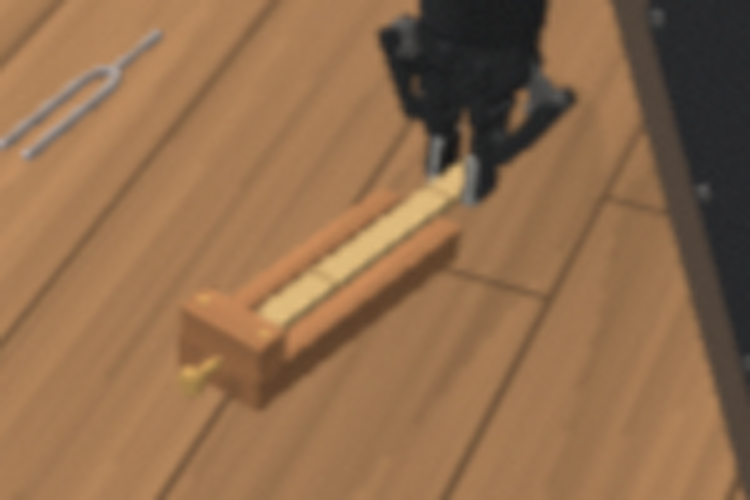

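Top view: the strip's end meets the button at crop (197,188), and the side view shows it in the groove. I've held ~7 N for over 0.4 s. Now I'll ease off, release and lift away.

send_rows --rows '[[[0,0,0],[-0.0004,0,0],0.01],[[0,0,0],[-0.0004,0,0.0002],0.01],[[0,0,0],[-0.0004,0,0.0002],0.022],[[0,0,0],[-0.0004,0,0.0002],0.03],[[0,0,0],[-0.0004,0,0.0002],0.04]]'

```text
time_s: 19.45
position: [0.4883, -0.3069, 0.0105]
tool_rot: [0.807, 0.591, -0.0, -0.0]
force: [-0.4, 0.6, -0.3]
grip_width: 0.04
```

send_rows --rows '[[[0,0,0],[0,0,0],0.05],[[0,0,0],[0,0,-0.01],0.05],[[0,0,0],[0,0,-0.03],0.05],[[0,0,0],[0,0,-0.07],0.05],[[0,0,0],[-0.03,0,-0.11],0.05]]'

```text
time_s: 20.08
position: [0.4795, -0.3348, 0.1223]
tool_rot: [0.806, 0.592, -0.0, -0.0]
force: [0.6, -0.7, -0.0]
grip_width: 0.0497
```

send_rows --rows '[[[0,0,0],[-0.04,0,-0.03],0.05],[[0,0,0],[-0.09,0,-0.06],0.05],[[0,0,0],[-0.14,0,-0.09],0.05],[[0,0,0],[-0.19,-0.03,-0.1],0.05],[[0,0,0],[-0.24,-0.06,-0.1],0.05]]'

```text
time_s: 20.7
position: [0.3486, -0.5477, 0.2224]
tool_rot: [0.806, 0.591, -0.0, 0.001]
force: [0.5, -0.0, -0.5]
grip_width: 0.0502
```

```bash
python3 st.py 13; python3 - <<'E'
from h import *
n="top"; im=imaging.get_image(n); cv2.imwrite("pics/top13.png",im)
cv2.imwrite("pics/top13c.png",cv2.resize(im[185:260,350:460],None,fx=7,fy=7,interpolation=cv2.INTER_CUBIC))
a=im.astype(float); q=np.array([.5235,-.19]); d=np.array([np.cos(np.radians(-106.8)),np.sin(np.radians(-106.8))]); nn=np.array([-d[1],d[0]])
L=[]
for c in range(382,432):
    s=a[200:245,c]; k=np.where((s[:,1]>140)&(s[:,2]>150)&(s[:,0]>80))[0]
    if len(k)<4 or len(k)>9: continue
    rc=int(k.mean())+200; th=125; u=l=rc
    while a[u,c,1]>th:u-=1
    while a[l,c,1]>th:l+=1
    L.append((c,(u+(th-a[u,c,1])/(a[u+1,c,1]-a[u,c,1])+l-(th-a[l,c,1])/(a[l-1,c,1]-a[l,c,1]))/2))
L=np.array(L); P=w("top",L,.0235)[:,:2]; l=cv2.fitLine(P.astype(np.float32),cv2.DIST_HUBER,0,.0005,.001).ravel(); dd=l[:2]*np.sign(-l[1])
print(len(L),"strip dir",np.degrees(np.arctan2(dd[1],dd[0])),"off mean",np.median((P-q)@nn),"res",((P-l[2:])@np.array([-dd[1],dd[0]])).std())
E
```

```text
[-4.0463 -2.7854 -0.7475] [ 0.3436 -0.5516  0.2217]
stack ((-0.06489200155334984, 0.00667284784080735), 0.9570086653585788) 9.374754
caulL ((-0.15131633935684619, -0.08768951200113051), 0.9574381243437529) 6.5546055
bed ((0.4385051078565425, 0.5815744344504044), 0.785888561005455) 21.478632
form ((-0.6555818800707449, -0.25108846755134806), 0.7448838644557529) 23.18743
47 strip dir -106.60533 off mean 0.0006251926722078126 res 0.0005286341446832032
```

View pics/top13c.png

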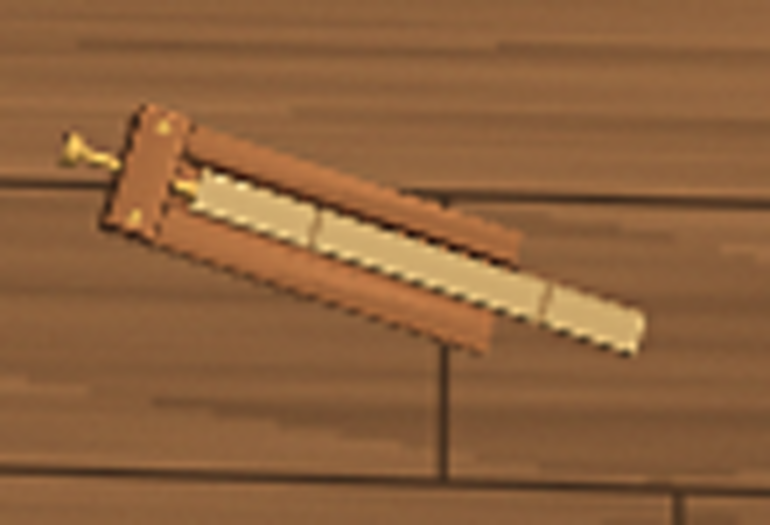

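View pics/side13.png

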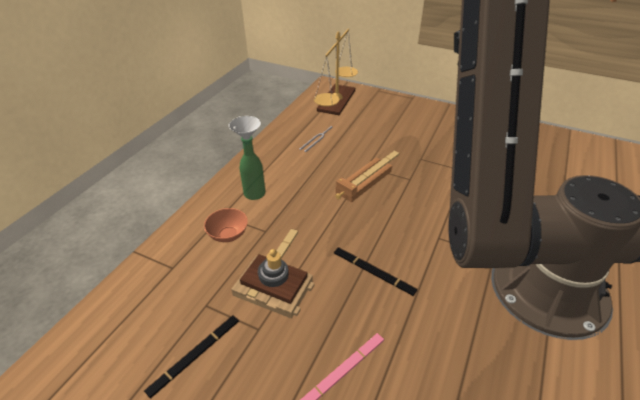

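send_rows --rows '[[[0,0,0],[0,0,0],0.05],[[0,0,0],[0,0,0],0.05],[[0,0,0],[0,0,0],0.05]]'

```text
time_s: 21.18
position: [0.3508, -0.5457, 0.2207]
tool_rot: [0.806, 0.592, 0.0, 0.0]
force: [0.8, -0.8, -0.0]
grip_width: 0.05
```

```bash
python3 - <<'E'
from h import *
im=imaging.get_image("top"); A=cv2.imread("pics/top12.png"); Z=cv2.imread("pics/top0.png")
g=lambda i,b:cv2.cvtColor(i[b[1]:b[3],b[0]:b[2]],6).astype(np.float32)
def pc(i,j,b):
    a=g(i,b); return cv2.phaseCorrelate(a,g(j,b),cv2.createHanningWindow(a.shape[::-1],cv2.CV_32F))
print("strip tip vs held",pc(A,im,(376,206,400,220)), g(A,(374,211,384,214)).mean(0).round(), g(im,(374,211,384,214)).mean(0).round())
for nm,b in dict(stack=(243,180,277,218),stripA=(278,184,316,200),bowl=(270,122,310,164),bottle=(325,100,365,150),fork=(405,140,468,165)).items(): print(nm,pc(Z,im,b))
s=arm.sense(); print(s["force"],np.abs(s["qd"]).max(),s["time_s"])
E
```

```text
strip tip vs held ((-0.18942674816004335, 0.6577139581611613), 0.9025266196992662) [ 83. 131. 137. 154. 187. 189. 187. 189. 188. 188.] [ 78. 123. 130. 146. 178. 180. 178. 180. 179. 178.]
stack ((0.3088680557616037, -0.15040442756004424), 0.995919011036555)
stripA ((0.6979462026500372, -0.6514804246390966), 0.9009314410388469)
bowl ((0.030467412049151932, 0.48278885353281353), 0.9959912257062065)
bottle ((-0.006724820415392685, 0.002147426665928265), 1.000027505993843)
fork ((0.011321975851682708, 0.4813498742208715), 0.9981168618798256)
[ 0.0603 -0.7396 -0.0141] 0.0053642718043702695 21.225
```

The tip profile is the same as while held against the screw, and everything else is within about 2 mm. Handing in.

```bash
python3 -c "
from plant import arm
print(arm.hand_in())"
```

```text
the job is handed in; nothing more can be done
None
```

The free strip is now in the form's groove, home against the stop screw, and the job is handed in at about 21 s. No verdict was reported.

- **Finding the free strip:** The strip at larger x resisted with about 4–5 N and took the stack along 3–4 mm. I pushed it back 5 mm (5.4 N) and let go. The other strip slid with no measurable force, so I drew that one out level; the camera showed no movement of the stack meanwhile.
- **Seating it:** I laid it in the groove and slid it at about 8 mm/s until it met the screw. The tool force peaked at about 15.5 N and then held at about 7 N for roughly 0.4 s before I eased off and released it.

**Last checks (camera):**
- The strip is within about 0.2° and 0.6 mm of the groove's line, and its end is where it was while held against the screw.
- The stack is about 1 mm and the other strip about 2–3 mm from where they began.
- The bottle shows no shift. The bowl and fork read about 0.5 px (1.5 mm), which I put down to measurement noise, since the arm never came near them.
- The side view's patch on the bed front shifted by up to 0.7 px although the bed is fixed; I put that down to strip ends and shadows in the patch. The side view also put the form about 2–3 mm off my top-view position. I went by the top view there, and the strip went in without jamming.

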